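# Show the helper where the stray chopsticks go

### The arm

A 7-joint arm with a two-finger parallel gripper is mounted at the origin on the work surface. World frame = base frame: x ahead of the robot, y to its left, z up, the work surface at z = 0. Lengths are in m, angles in rad, forces in N, time in s.
With the tool pointing down it reaches from about 0.4 to 0.85 m from the base axis. Payload 4.5 kg.
Tool frame: the origin (TCP) lies between the finger pads, 19 mm behind the fingertips; this is the grasp point; z points along the fingers, y is the line along which they close (so a half turn about z gives the same grasp; the last joint's range is limited). The gripper opens to 88 mm and grips with 3 to 60 N. Pads are 18 mm wide; open, the fingers measure 123 mm over their backs; the gripper's body (75 mm by 187 mm) begins 45 mm behind the grasp point.
Start: joints at [-1.119, 0.689, -0.195, 1.565, 0.157, 0.902, -0.215], TCP at [0.254, 0.571, 0.257] pointing down, gripper open.
Joint ranges: [-3.01, 3.01], [-0.46, 2.08], [-1.47, 1.51], [0.13, 2.56], [-1, 4.14], [0.04, 2.09], [-2.66, 2.66]. Speed limits (rad/s): [2.57, 2.57, 3.14, 3.14, 3.14, 3.14, 3.14].

### API

Orientations are given as a unit quaternion [x, y, z, w].
In Python, from plant import r gives the robot as it stands. The module is installed in compiled form; this text tells all that it offers.
- The arm moves only by the tool step_arm, never from a script. Its argument "series" is a list of rows, each a list of 7 numbers: the shift along the world's x, y, z in mm, then the turn, a rotation vector about the world's x, y, z in rad, then the closure, from 0 (fully open) to 1 (shut). A call has 1 to 20 rows; each row shifts and turns the commanded pose from where the row before left it; what a row does not reach is not made up. A row lasts 1/10 s, in which the tool goes at most 50 mm and 8.59 degrees, less where a joint would pass 70% of its speed; a pose out of reach is approached as far as the arm can. A call is refused whole if a number of a shift passes 50 or a number of a turn 0.15, either way. A call with a gripper value outside its range is refused whole. The fingers move at their own pace and stop on an object; "force" is the grip in N (left out, the last holds). Time passes only in rows, so rows that do not move let the fingers close. It gives the time, the measured TCP pose, the force, the opening and the grip force at its end, in the units of the state.
- r.get_state(): the state, without advancing time (a new reading comes with each control period).
- r.snapshot(name): name is "scene" or "top"; returns (picture, depth): 480x640x3 uint8, blue, green, red; 480x640 float32, m along the optical axis (not along the pixel's ray), 0 where there is no reading.
- r.get_calibration(name): a dict with "intrinsics" (3x3 intrinsics, pixels), "dist_coeffs" ([k1, k2, p1, p2, k3] as OpenCV has them; the pictures are not rectified), "pose" (4x4, takes a point from camera to world coordinates). Camera axes: x right, y up, looking along -z (the intrinsics and any distortion apply to the point x, -y, -z); pixel columns grow to the right and rows downward; lengths in m; the calibration is good to about 2 mm. A picture is of the moment at which its call begins. get_calibration takes no time and is no camera call.
- r.finish_job(): hands the job in; it is judged then, once.
The state is a dict: "clock": time; "q": joint angles; "qd": joint speeds; "joint_torque": joint torques, N m; "tool_pos": TCP position; "eef_rot": TCP orientation; "contact_force": force on the tool from outside, world axes, zero at the start; "moment": the same for the moment, N m; "opening": opening from 0.0 (shut) to 1.0 (fully open); "finger_force": force on a finger pad.
Only numpy, scipy, OpenCV 4.12 (cv2) and the standard library are available. Lean on these libraries where they do the work, as an engineer would, in place of code of your own. Each camera call takes 0.05 s, during which the arm holds its last target. There are 200 camera calls.

### The job

A pair of chopsticks has been left lying on the tray table; it belongs in the chopstick holder that stands empty. Show the helper what goes where: with the fingers pointing straight down and the fingertips within five centimetres above it, point at the middle of the lying pair for two seconds, then at the open mouth of the empty holder (from above it, not inside) for two seconds, and finish there, still pointing. Touch and move nothing, and do not point at the serving fork or at the holder that is already filled.

Things in the scene. Friction and masses are not known exactly. Their poses are not given: they have to be found in the camera images.
- chopstick_a: One chopstick of the lying pair: plain bamboo, 225 mm long, 7 mm square at the thick half, 5 mm at the thin half, lying flat on the tray. Origin: on its underside, at the middle of its length; x runs along it towards the thin end, z up. The other stick lies alongside on its +y side, so the middle of the pair is 7 mm to +y.
- chopstick_b: The other chopstick of the lying pair, same size and axes, parallel to the first with its centre line 13 to 16 mm to that stick's +y side.
- holder_empty: Empty chopstick holder: jade-green plastic round cup, open at the top, 56 mm across, 85 mm tall, wall 3 mm, inner floor 8 mm up. Nothing stands in it. Origin: centre of its underside, z up. It stands loose on the tray.
- empty_mouth (a point): Centre of the open mouth of the empty holder, at rim height, 85 mm above the tray; z up.
- holder_filled: Filled chopstick holder: the same jade-green cup (56 mm across, 85 mm tall) with a pair of bamboo chopsticks standing in it that lean 17 degrees away from the robot (roughly +x of the cup); their ends reach 70 mm from the cup's axis and 228 mm above the tray. Origin: centre of its underside.
- filled_mouth (a point): Centre of the mouth of the filled holder, at rim height, 85 mm above the tray.
- serving_fork: Stainless steel serving fork with four tines, 237 mm long, 30 mm wide at the tines, 10 mm high, lying on the tray. Origin: on its underside at mid-length; x runs towards the tines.
- sesame_canister: Closed round tin canister with a lid and a small brass knob, 73 mm across, 114 mm tall. Origin: centre of its underside.
- black_bowl: Matte black ceramic bowl, 124 mm across, 58 mm tall. Origin: centre of its underside.
- sauce_dish: White sauce dish, 90 mm across, 22 mm tall. Origin: centre of its underside.
- tea_cup: White tea cup without a handle, 72 mm across, 70 mm tall. Origin: centre of its underside.
- soy_bottle: Dark soy sauce bottle with a red cap, 50 mm across, 125 mm tall. Origin: centre of its underside.

How it is judged:
On the way, in this order (a step that is already met when the one before it is completed fails the run):
1. point down at the middle of the lying chopsticks and dwell (x of the grasp point in the frame of chopstick_a between -0.05 and 0.05 m and y of the grasp point in the frame of chopstick_a between -0.015 and 0.03 m and z of the grasp point in the frame of chopstick_a between 0.02 and 0.085 m and angle between the grasp point's own z axis and vertical above 2.79 rad), for 1.8 s.
2. point down at the mouth of the empty holder and dwell (horizontal distance between the grasp point and empty_mouth below 0.02 m and z of the grasp point in the frame of empty_mouth between 0.018 and 0.078 m and angle between the grasp point's own z axis and vertical above 2.79 rad), for 1.8 s.
At the end, for the whole second after the job is handed in: The hand still points down (within 20 degrees) at the empty holder, TCP within 20 mm of the mouth's axis and 18 to 78 mm above its rim (fingertips 0 to 59 mm above), touching nothing; holder at rest, every loose thing within 8 mm of where it was (all of step 2 and distance of each of chopstick_a, chopstick_b, holder_empty, holder_filled, serving_fork, sesame_canister, black_bowl, sauce_dish, tea_cup, soy_bottle from where it was at the start of the episode below 0.008 m and linear speed of holder_empty below 0.02 m/s).
It fails at once if the robot touches something (contact force between any of the fingers, the arm and anything else above 0.3 N).
It fails at once if something on the table is moved or lifted (distance of any of chopstick_a, chopstick_b, holder_empty, holder_filled, serving_fork, sesame_canister, black_bowl, sauce_dish, tea_cup, soy_bottle from where it was at the start of the episode above 0.012 m).
It fails at once if the filled holder is pointed at (horizontal distance between the grasp point and filled_mouth below 0.03 m and height (world z) of the grasp point below 0.29 m).
It fails at once if the serving fork is pointed at (x of the grasp point in the frame of serving_fork between -0.1 and 0.1 m and y of the grasp point in the frame of serving_fork between -0.02 and 0.02 m and z of the grasp point in the frame of serving_fork between 0 and 0.085 m).
It also fails if it takes over 51 s, if anything falls off the work surface, if the arm or the gripper's body presses on something with over 40 N, if the wrist force passes 120 N, or if a joint passes its speed limit or range.

## Working session

There is one attempt and no reset: what is moved stays moved. The work goes in short steps, Python scripts to look and compute and a tool call to move; the robot and the scene stay as the last step left them, time stands still between calls to the robot, and variables do not carry over. Pictures are saved under pics/ and viewed, at most 10 in all, crops included, and the job is handed in when it is done.

Besides the shell and the picture viewer there is one more tool, called after "Request:" as name(argument=value, ...) on one line, values as JSON. step_arm: Moves the arm, as the interface text tells. Its arguments: {"type":"object","properties":{"series":{"type":"array"},"force":{"type":"number"}},"required":["series"]}

```bash
mkdir -p pics; cat > h.py <<'E'
import numpy as np, cv2
from plant import r
def world(name, depth):
    c=r.get_calibration(name); K=np.array(c["intrinsics"],float); D=np.array(c["dist_coeffs"],float); P=np.array(c["pose"])
    v,u=np.mgrid[0:480,0:640]
    n=cv2.undistortPoints(np.stack([u,v],-1).reshape(-1,1,2).astype(np.float32),K,D).reshape(480,640,2)
    p=np.stack([n[...,0]*depth,-n[...,1]*depth,-depth],-1)
    return p@P[:3,:3].T+P[:3,3]
E
python3 - <<'E'
from h import *
for n in("scene","top"):
    im,d=r.snapshot(n); cv2.imwrite(f"pics/{n}0.png",im); np.savez(f"{n}0.npz",im=im,w=world(n,d),d=d)
    print(n,np.round(r.get_calibration(n)["pose"],3).tolist())
s=r.get_state();print(s["clock"],s["tool_pos"],s["eef_rot"],s["opening"])
E
```

```text
scene [[0.458, -0.496, 0.738, 1.206], [0.889, 0.261, -0.376, -0.379], [-0.006, 0.828, 0.56, 0.62], [0.0, 0.0, 0.0, 1.0]]
top [[0.09, 0.972, -0.217, 0.282], [-0.996, 0.087, -0.021, -0.018], [-0.002, 0.218, 0.976, 1.245], [0.0, 0.0, 0.0, 1.0]]
0.1 [0.25341866 0.57073421 0.25671018] [ 2.07369301e-01  9.78262394e-01 -8.01856109e-04 -1.34623955e-04] 1.000544472006602
```

View pics/scene0.png

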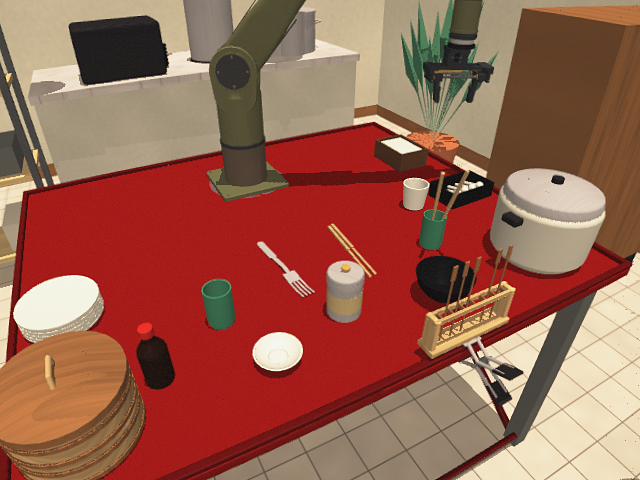

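View pics/top0.png

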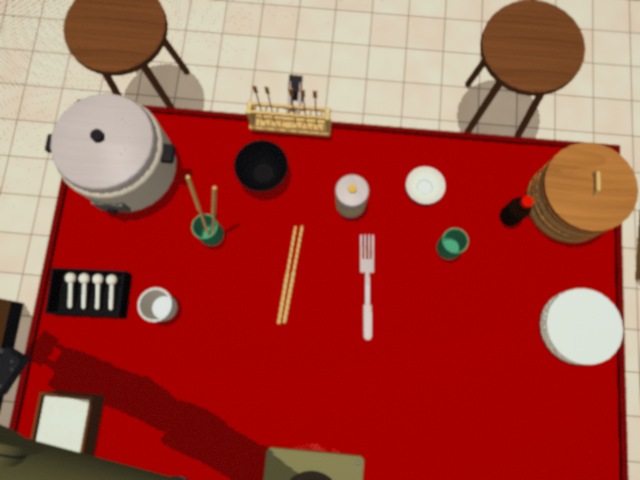

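The scene view shows the empty holder at (218,304), the filled one at (432,230), the lying pair near (352,250) and the fork at (287,268). In the top view, the empty holder is at (453,243), the filled one at (207,230), the pair at (290,275) and the fork at (367,287).

```bash
python3 - <<'E'
from h import *
for n in("top","scene"):
    z=np.load(n+"0.npz"); im,w,d=z["im"],z["w"],z["d"]
    hsv=cv2.cvtColor(im,cv2.COLOR_BGR2HSV); H,S,V=[hsv[...,i].astype(int) for i in range(3)]
    ok=(d>0)&(np.abs(w[...,0]-.5)<.45)&(np.abs(w[...,1])<.6)
    red=ok&((H<5)|(H>175))&(S>200); print(n,"table z",np.round(np.percentile(w[red][:,2],[10,50,90]),4))
    for lab,m in(("green",(H>65)&(H<95)&(S>80)&(w[...,2]>.03)),("bamboo",(H>12)&(H<30)&(S>70)&(V>100)&(w[...,2]<.03)),("steel",(S<70)&(V>120)&(w[...,2]<.03))):
        k,l,st,c=cv2.connectedComponentsWithStats((m&ok).astype(np.uint8))
        for i in range(1,k):
            if st[i,4]<60: continue
            p=w[l==i]; 
            if lab=="green":
                t=p[p[:,2]>np.percentile(p[:,2],97)-.006]; (cx,cy),R=cv2.minEnclosingCircle(t[:,:2].astype(np.float32)*1000)
                print(lab,c[i].round(),"rim centre mm",round(cx),round(cy),"R",round(R),"z",t[:,2].mean().round(3))
            else:
                (a,b),(e,f),an=cv2.minAreaRect(p[:,:2].astype(np.float32)*1000)
                print(lab,c[i].round(),"centre",round(a),round(b),"size",round(e),round(f),"ang",round(an),"z",np.median(p[:,2]).round(3))
    # objects above table, heights
    if n=="top":
        for nm,(u,v) in dict(canister=(352,190),bowl=(248,160),dish=(425,180),cup=(147,300),bottle=(527,202)).items(): print(nm,w[v,u].round(3))
E
```

```text
top table z [-0.0026  0.0006  0.0039]
green [208. 233.] rim centre mm 541 276 R 24 z 0.085
green [452. 244.] rim centre mm 558 -250 R 24 z 0.085
bamboo [291. 131.] centre 815 131 size 23 184 ang 0 z 0.026
bamboo [553. 231.] centre 624 -500 size 141 34 ang 69 z 0.016
bamboo [289. 278.] centre 474 95 size 22 227 ang 86 z 0.006
bamboo [322. 463.] centre 78 -1 size 199 51 ang 90 z 0.012
steel [300.  94.] centre 914 124 size 22 54 ang 87 z 0.016
steel [425. 185.] centre 706 -198 size 91 86 ang 84 z 0.013
steel [367. 284.] centre 461 -80 size 235 30 ang 5 z 0.005
steel [ 69. 298.] centre 382 576 size 59 22 ang 10 z 0.024
steel [ 97. 300.] centre 384 515 size 59 21 ang 9 z 0.024
steel [111. 300.] centre 383 485 size 53 19 ang 6 z 0.023
steel [ 83. 300.] centre 379 545 size 52 20 ang 13 z 0.024
steel [549. 328.] centre 411 -497 size 159 67 ang 2 z 0.02
steel [158. 306.] centre 371 376 size 54 41 ang 8 z 0.007
canister [ 0.645 -0.028  0.12 ]
bowl [0.727 0.218 0.025]
dish [ 0.722 -0.197  0.006]
cup [0.383 0.394 0.04 ]
bottle [ 0.65  -0.394  0.126]
scene table z [-0.0016  0.0001  0.002 ]
green 
[... 479 characters left out ...]
 centre 461 -81 size 241 30 ang 4 z 0.004
steel [541. 268.] centre 766 440 size 163 40 ang 54 z 0.023
steel [ 90. 319.] centre 453 -491 size 26 97 ang 49 z 0.021
steel [344. 317.] centre 676 -39 size 63 21 ang 70 z 0.012
steel [277. 351.] centre 700 -188 size 88 107 ang 35 z 0.014
steel [ 38. 337.] centre 477 -586 size 34 8 ang 61 z 0.024
steel [484. 357.] centre 890 127 size 44 92 ang 85 z 0.009
steel [393. 437.] centre 616 201 size 799 347 ang 90 z -0.75
steel [484. 379.] centre 763 332 size 47 551 ang 34 z -0.02
steel [509. 466.] centre 830 475 size 318 128 ang 65 z -0.75
steel [243. 471.] centre 471 -274 size 144 56 ang 88 z -0.75
steel [364. 477.] centre 656 70 size 57 25 ang 63 z -0.75
```

Request:
step_arm(series=[[11,-24,0,0,0,0,0],[11,-24,0,0,0,0,0],[11,-24,0,0,0,0,0],[11,-24,0,0,0,0,0],[11,-24,0,0,0,0,0],[11,-24,0,0,0,0,0],[11,-24,0,0,0,0,0],[11,-24,0,0,0,0,0],[11,-24,0,0,0,0,0],[11,-24,0,0,0,0,0],[11,-24,0,0,0,0,0],[11,-24,0,0,0,0,0],[11,-24,0,0,0,0,0],[11,-24,0,0,0,0,0],[11,-24,0,0,0,0,0],[11,-24,0,0,0,0,0],[11,-24,0,0,0,0,0],[11,-24,0,0,0,0,0],[11,-22,0,0,0,0,0],[8,-20,0,0,0,0,0]])

```text
clock: 2.1
tool_pos: [0.471, 0.0959, 0.2572]
eef_rot: [0.208, 0.978, -0.0, -0.0]
contact_force: [1.1, 0.1, -0.9]
opening: 0.998
finger_force: 0.0
```

Request:
step_arm(series=[[0,0,-15,0,0,0,0],[0,0,-15,0,0,0,0],[0,0,-15,0,0,0,0],[0,0,-15,0,0,0,0],[0,0,-15,0,0,0,0],[0,0,-15,0,0,0,0],[0,0,-15,0,0,0,0],[0,0,-15,0,0,0,0],[0,0,-15,0,0,0,0],[0,0,-15,0,0,0,0],[0,0,-15,0,0,0,0],[0,0,-15,0,0,0,0],[0,0,-10,0,0,0,0],[0,0,-5,0,0,0,0],[0,0,0,0,0,0,0]])

```text
clock: 3.6
tool_pos: [0.4703, 0.0972, 0.062]
eef_rot: [0.207, 0.978, -0.0, -0.0]
contact_force: [0.8, -0.3, 0.2]
opening: 0.997
finger_force: 0.0
```

```bash
python3 - <<'E'
from h import *
im,d=r.snapshot("scene"); t,_=r.snapshot("top")
cv2.imwrite("pics/s1.png",np.hstack([cv2.resize(im[130:370,150:470],(400,300)),cv2.resize(t[130:370,150:470],(400,300))])); print(r.get_state()["tool_pos"])
E
```

```text
[0.47077415 0.0973434  0.06273884]
```

View pics/s1.png

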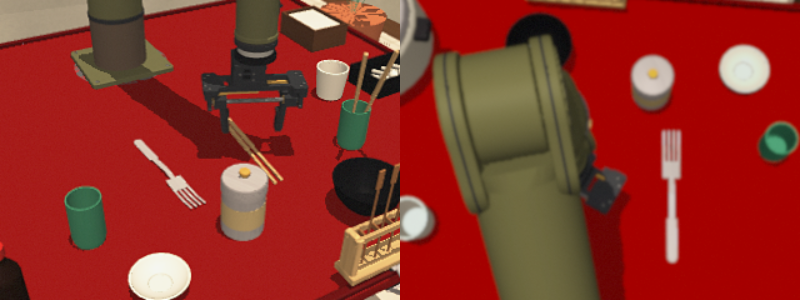

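The hand is over the lying pair (left crop, around (245,130)), clear of everything. Dwelling now.

Request:
step_arm(series=[[0,0,0,0,0,0,0],[0,0,0,0,0,0,0],[0,0,0,0,0,0,0],[0,0,0,0,0,0,0],[0,0,0,0,0,0,0],[0,0,0,0,0,0,0],[0,0,0,0,0,0,0],[0,0,0,0,0,0,0],[0,0,0,0,0,0,0],[0,0,0,0,0,0,0],[0,0,0,0,0,0,0],[0,0,0,0,0,0,0],[0,0,0,0,0,0,0],[0,0,0,0,0,0,0],[0,0,0,0,0,0,0],[0,0,0,0,0,0,0],[0,0,0,0,0,0,0],[0,0,0,0,0,0,0],[0,0,0,0,0,0,0],[0,0,0,0,0,0,0]])

```text
clock: 5.7
tool_pos: [0.4706, 0.0973, 0.0624]
eef_rot: [0.207, 0.978, 0.0, 0.0]
contact_force: [0.3, 0.1, 0.1]
opening: 1.0
finger_force: 0.0
```

Request:
step_arm(series=[[0,0,0,0,0,0,0],[0,0,0,0,0,0,0],[0,0,0,0,0,0,0],[0,0,0,0,0,0,0],[0,0,5,0,0,0,0],[0,0,15,0,0,0,0],[0,0,15,0,0,0,0],[0,0,15,0,0,0,0],[0,0,15,0,0,0,0],[0,0,15,0,0,0,0],[0,0,15,0,0,0,0],[0,0,15,0,0,0,0],[0,0,15,0,0,0,0],[0,0,15,0,0,0,0],[0,0,15,0,0,0,0],[0,0,15,0,0,0,0],[0,0,15,0,0,0,0],[0,0,10,0,0,0,0],[0,0,5,0,0,0,0],[0,0,0,0,0,0,0]])

```text
clock: 7.7
tool_pos: [0.4707, 0.0973, 0.2629]
eef_rot: [0.207, 0.978, 0.0, 0.0]
contact_force: [0.3, 0.3, 0.3]
opening: 0.997
finger_force: 0.0
```

Request:
step_arm(series=[[4,-15,0,0,0,0,0],[5,-18,0,0,0,0,0],[5,-18,0,0,0,0,0],[5,-18,0,0,0,0,0],[5,-18,0,0,0,0,0],[5,-18,0,0,0,0,0],[5,-18,0,0,0,0,0],[5,-18,0,0,0,0,0],[5,-18,0,0,0,0,0],[5,-18,0,0,0,0,0],[5,-18,0,0,0,0,0],[5,-18,0,0,0,0,0],[5,-18,0,0,0,0,0],[5,-18,0,0,0,0,0],[5,-18,0,0,0,0,0],[5,-18,0,0,0,0,0],[5,-18,0,0,0,0,0],[5,-18,0,0,0,0,0],[2,-18,0,0,0,0,0],[0,-12,0,0,0,0,0]])

```text
clock: 9.7
tool_pos: [0.5612, -0.2554, 0.2616]
eef_rot: [0.208, 0.978, -0.0, -0.001]
contact_force: [1.0, -0.2, 0.4]
opening: 0.999
finger_force: 0.0
```

Request:
step_arm(series=[[0,0,-5,0,0,0,0],[0,0,-12,0,0,0,0],[0,0,-12,0,0,0,0],[0,0,-12,0,0,0,0],[0,0,-12,0,0,0,0],[0,0,-12,0,0,0,0],[0,0,-12,0,0,0,0],[0,0,-12,0,0,0,0],[0,0,-12,0,0,0,0],[0,0,-12,0,0,0,0],[0,0,-8,0,0,0,0],[0,0,-6,0,0,0,0],[0,0,-3,0,0,0,0],[0,0,0,0,0,0,0]])

```text
clock: 11.1
tool_pos: [0.5616, -0.2537, 0.1322]
eef_rot: [0.207, 0.978, 0.0, -0.0]
contact_force: [0.4, -0.3, 0.3]
opening: 0.997
finger_force: 0.0
```

```bash
python3 - <<'E'
from h import *
im,d=r.snapshot("scene"); w=world("scene",d)
cv2.imwrite("pics/s2.png",cv2.resize(im[180:360,100:340],(800,600))); print(r.get_state()["tool_pos"])
from scipy.optimize import least_squares
hsv=cv2.cvtColor(im,cv2.COLOR_BGR2HSV)
m=(hsv[...,0]>65)&(hsv[...,0]<95)&(hsv[...,1]>80)&(d>0)&(w[...,2]>.015)&(w[...,2]<.07)&(np.hypot(w[...,0]-.562,w[...,1]+.254)<.05)
p=w[m][:,:2]; f=least_squares(lambda c:np.hypot(*(p-c).T)-.028,[.562,-.254],loss="soft_l1",f_scale=.002); print(f.x,m.sum())
E
```

```text
[ 0.56172939 -0.25379162  0.13256696]
[ 0.5652574  -0.25768045] 784
```

View pics/s2.png

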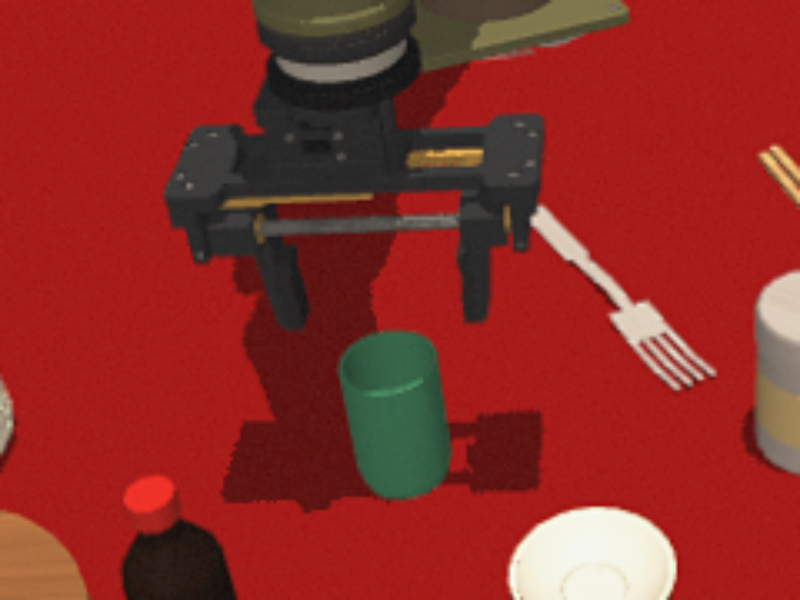

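The hand is centred above the empty holder's mouth (crop (390,365), with the fingers at (290,320) and (475,315)). The measured offset is about 5 mm, within tolerance, so I'll dwell here.

Request:
step_arm(series=[[2,-2,0,0,0,0,0],[0,0,0,0,0,0,0],[0,0,0,0,0,0,0],[0,0,0,0,0,0,0],[0,0,0,0,0,0,0],[0,0,0,0,0,0,0],[0,0,0,0,0,0,0],[0,0,0,0,0,0,0],[0,0,0,0,0,0,0],[0,0,0,0,0,0,0],[0,0,0,0,0,0,0],[0,0,0,0,0,0,0],[0,0,0,0,0,0,0],[0,0,0,0,0,0,0],[0,0,0,0,0,0,0],[0,0,0,0,0,0,0],[0,0,0,0,0,0,0],[0,0,0,0,0,0,0],[0,0,0,0,0,0,0],[0,0,0,0,0,0,0]])

```text
clock: 13.15
tool_pos: [0.5636, -0.2557, 0.1325]
eef_rot: [0.207, 0.978, 0.0, 0.0]
contact_force: [0.9, -0.5, 0.7]
opening: 0.998
finger_force: 0.0
```

Request:
step_arm(series=[[0,0,0,0,0,0,0],[0,0,0,0,0,0,0],[0,0,0,0,0,0,0],[0,0,0,0,0,0,0],[0,0,0,0,0,0,0],[0,0,0,0,0,0,0]])

```text
clock: 13.75
tool_pos: [0.5636, -0.2557, 0.1324]
eef_rot: [0.207, 0.978, 0.0, -0.0]
contact_force: [0.5, -0.1, 0.0]
opening: 1.001
finger_force: 0.0
```

```bash
python3 -c "
from plant import r
print(r.get_state()['tool_pos']); print(r.finish_job())"
```

```text
[ 0.56356298 -0.25573556  0.13244832]
the job is handed in; nothing more can be done
None
```

I pointed at the middle of the lying chopsticks and then at the empty holder's mouth, over two seconds each, and handed the job in at about 14 s still pointing there, with no sign of contact; no verdict was returned.

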